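Third hand for the necklace rail

TASK

Be my third hand while I screw the last cup hooks into the necklace rail: first take the sanding block out of the gap between the rail and the padded fence and lay it flat in the wooden tray, then slide the rail along the board, square up against both blue foam pads, and push it steadily with about 12 N so that each pad is squeezed to about half its thickness. Never squash a pad flat, do not disturb the other things on the table, and finish still holding that push: do not let go or back away.

Things in the scene. Friction and masses are not known exactly. Their poses are not given: they have to be found in the camera images.
- board: White-faced assembly board, 300 (x) x 280 (y) x 12 mm thick, fixed to the table (it cannot move). Origin: centre of its underside, on the table. Its +x axis points to the fence on its far edge; all pushing is along +x. Its slick waxed face, 12 mm above the table, has a friction coefficient of only 0.12 to 0.18.
- fence: Fixed wooden fence strip along the board's far edge, 28 (x) x 280 (y) x 22 mm high (top 34 mm above the table), parallel to the board's y axis. Origin: centre of its underside, 136 mm along +x from the board's centre, on the board's top. Its near face lies 14 mm towards -x from its origin and carries the two blue foam pads.
- foam_left_face (a point): Centre of the near face of the left (+y) blue foam pad. The pad is 80 mm along the fence, 18 mm high and 10 mm thick; its centre is 70 mm to +y of the fence's middle and 11 mm above the board. The point moves with the foam as it is squeezed.
- foam_right_face (a point): The same for the right (-y) blue foam pad, centred 70 mm to -y of the fence's middle.
- foam_left (a joint): How far the left foam pad is squeezed, in m: 0 at rest (10 mm thick), 0.005 at half thickness, 0.009 squashed flat. It springs back with 1.2 N per mm, so 6 N on a pad squeezes it to half.
- foam_right (a joint): The same for the right foam pad, 1.2 N per mm; 6 N on each pad, 12 N on both.
- rail: Necklace rail: pale wooden bar 45 (x) x 220 (y) x 22 mm high, 0.12 to 0.24 kg, loose on the board, its far long side 115 to 130 mm from the foam. Origin: centre of its underside; y along its length, +x towards the fence. Two brass cup hooks stand 32 mm up from its top at y = -80 and -40 mm; three pilot holes at 0, 40, 80 mm are empty. Slides easily (see board).
- rail_near (a point): Middle of the rail's near long side (the side away from the fence), 22.5 mm towards -x from its centre and 11 mm above the board: where to push with the fingers, which must stay on this side (there is no room for a finger between rail and foam).
- sanding_block: Cork sanding block with a dark red abrasive sole, 70 (x) x 36 (y) x 25 mm high, about 0.06 kg, loose on the board between the rail and the fence, its long side roughly across the gap. Origin: centre of its underside. Grip it from above across the 36 mm (its y axis).
- tray: Open dark wooden tool tray, fixed, outside 200 (x) x 140 (y) x 28 mm high, walls 6 mm, floor 6 mm thick, standing on the table to the left or right of the board. Empty. Origin: centre of its underside.
- display: Earring display, a white box with a wooden top 180 x 130 mm and three upright cards, 110 mm high in all. Origin: centre of its underside. Stands on the side where the tray is not. Leave alone.
- dish: White ceramic dish of spare cup hooks, 80 mm across, 24 mm high, beyond the fence. Origin: centre of its underside. Leave alone.
- screwdriver: Screwdriver, 170 mm long with orange handle, lying on the table just beyond the fence. Leave alone.
- tumbler: Glass tumbler, 74 mm across, 110 mm high, on the right (-y) side. Origin: centre of its underside. Leave alone.
Not all that is in view belongs to the job. Several things have the shape of the rail; the one meant has the colours described above.

How it is judged:
By the outcome, as a careful person would: the job done as asked, in the order asked, and still so for the second after the job is handed in, while the arm keeps its last pose, push and grip.
It also fails if it takes over 67 s, if anything falls off the work surface, if the arm or the gripper's body presses on something with over 40 N, if the wrist force passes 120 N, or if a joint passes its speed limit or range.

ROBOT

A 6-joint arm with a two-finger parallel gripper is mounted at the origin on the work surface. World frame = base frame: x ahead of the robot, y to its left, z up, the work surface at z = 0. Lengths are in m, angles in rad, forces in N, time in s.
With the tool pointing down it reaches from about 0.35 to 0.975 m from the base axis. Payload 4.9 kg.
Tool frame: the origin (TCP) lies at the very end of the fingers, on their centre line; the grasp point (between the pads) lies ctrl.grip_point_offset behind it (ctrl.grip_point_offset is the distance from the TCP to the grasp point, in m); z points along the fingers, y is the direction in which the jaws open and shut (so a half turn about z gives the same grasp; the last joint's range is limited). The gripper opens to 85 mm and grips with 20 to 120 N. Pads are 22 mm wide; open, the fingers measure 114 mm over their backs; the gripper's body (76 mm by 85 mm) begins 54 mm behind the grasp point. The pads swing forward as they close: fully open they stand 13 mm farther back than shut.
Start: joints at [-1.347, 0.053, 1.613, -0, 1.476, -0.119], TCP at [0.21, -0.589, 0.201] pointing down, gripper open.
Joint ranges: [-3.01, 3.01], [-1.01, 2.22], [0.06, 2.58], [-1.02, 4.17], [0.09, 2.62], [-3.14, 3.14]. Speed limits (rad/s): [2.57, 2.57, 3.14, 3.14, 3.14, 3.14].

INTERFACE

Orientations are given as a rotation vector (axis times angle).
In Python, from station import ctrl gives the robot as it stands. The module is installed in compiled form; this text tells all that it offers.
- The arm moves only by the shell command python3 -m creep 'ROWS' [FORCE]. ROWS is JSON, a list of rows, each a list of 5 numbers: the closure in counts, from 0 (fully open) to 255 (shut), then the shift along the tool's x, y, z in mm, then the turn about the tool's z in rad. A call has 1 to 12 rows; each row is the pose to reach, as a shift and turn from the pose commanded when the call began, along the tool's axes at that moment; what a row does not reach only later rows make up. A row lasts 1/12 s, in which the tool goes at most 41.7 mm and 7.16 degrees, less where a joint would pass 70% of its speed; a pose out of reach is approached as far as the arm can. A call with a gripper value outside its range is refused whole. The fingers move at their own pace and stop on an object; FORCE is the grip in N (left out, the last holds). Time passes only in rows, so rows that repeat a pose let the fingers close. It gives the time, the measured TCP pose, the force and the opening at its end, in the units of the state.
- ctrl.get_obs(): the state, without advancing time (a new reading comes with each control period).
- ctrl.get_image(name): name is "side" or "top"; returns the picture (400x640x3 uint8, red, green, blue); there is no depth.
- ctrl.calibration(name): a dict with "fx", "fy", "cx", "cy" (pixels), "R" (3x3) and "t" (3): a world point X has camera coordinates R X + t. Camera axes: x right, y down, z forward; pixel columns grow to the right and rows downward; lengths in m; the calibration is good to about 2 mm. A picture is of the moment at which its call begins. calibration takes no time and is no camera call.
- ctrl.finish_job(): hands the job in, once; it reports no verdict.
Trained networks look in the newest picture that a camera, given by its name, has taken for a name from the list of things; names that differ only in an ending like _2 or _b are one class to them, and where a whole thing is asked for, a point or a joint stands for the part that bears it (a point fixed in the world has none). Each returns a list of dicts, best first, with "conf" (0 to 1); they miss things now and then, are a little off and sometimes report something else, mostly with a low value. They report only what shows in the picture. A call takes as long as a camera call. They do not tell look-alikes from the thing itself.
- ctrl.boxes_of(camera, label): "rect" ([left, top, width, height] in pixels, round what is visible of it).
- ctrl.outline_of(camera, label): "mask" (400x640 bool, what is visible of it) and "rect" ([left, top, width, height] in pixels, round what is visible of it).
The state is a dict: "t": time; "q": joint angles; "dq": joint speeds; "effort": joint torques, N m; "tool_pos": TCP position; "tool_rot": TCP orientation; "contact_force": force on the tool from outside, world axes, zero at the start; "wrist_torque": the same for the moment, N m; "opening": finger opening in m.
Only numpy, scipy, OpenCV 4.12 (cv2) and the standard library are available. Lean on these libraries where they do the work, as an engineer would, in place of code of your own. Each camera call takes 0.05 s, during which the arm holds its last target. There are 200 camera calls.

## Working session

There is one attempt and no reset: what is moved stays moved. The work goes in short steps, Python scripts to look and compute and a shell command to move; the robot and the scene stay as the last step left them, time stands still between calls to the robot, and variables do not carry over. Pictures are saved under pics/ and viewed, about 8 in all and at most 12, crops included, and the job is handed in when it is done.

```bash
mkdir -p pics; cat > h.py <<'E'
import numpy as np, cv2
from station import ctrl
from scipy.spatial.transform import Rotation as Ro
def proj(c,X):
    k=ctrl.calibration(c); p=np.asarray(k["R"])@np.asarray(X,float)+np.asarray(k["t"]); return np.array([k["fx"]*p[0]/p[2]+k["cx"],k["fy"]*p[1]/p[2]+k["cy"]])
def back(c,uv,z):
    k=ctrl.calibration(c); R=np.asarray(k["R"]);t=np.asarray(k["t"])
    d=R.T@np.array([(uv[0]-k["cx"])/k["fx"],(uv[1]-k["cy"])/k["fy"],1]); o=-R.T@t
    return o+d*(z-o[2])/d[2]
def snap(c,name,crop=None,s=1):
    im=ctrl.get_image(c)
    if crop: x,y,w,h=crop; im=im[y:y+h,x:x+w]
    im=cv2.resize(im,None,fx=s,fy=s,interpolation=cv2.INTER_CUBIC)
    cv2.imwrite(f"pics/{name}.png",im[:,:,::-1])
E
python3 - <<'E'
from h import *
snap("top","top0");snap("side","side0")
print(ctrl.grip_point_offset,ctrl.get_obs())
for l,z in [("rail",.034),("sanding_block",.037),("board",.012),("fence",.034),("tray",.028),("foam_left_face",.03),("foam_right_face",.03)]:
    for r in ctrl.outline_of("top",l)[:4]:
        m=r["mask"].astype(np.uint8); c=max(cv2.findContours(m,0,2)[0],key=cv2.contourArea); b=cv2.boxPoints(cv2.minAreaRect(c))
        print(l,round(r["conf"],2),np.round(r["rect"]),[np.round(back("top",p,z)[:2]*1000).astype(int).tolist() for p in b])
E
```

```text
0.0187 {'t': 0.1, 'q': array([-1.34697708e+00,  5.33233454e-02,  1.61417046e+00,  1.26426734e-05,
        1.47604807e+00, -1.19009877e-01]), 'dq': array([ 5.11224801e-05, -1.20110889e-03, -1.48699064e-03,  1.04967910e-03,
        1.52963357e-03,  1.35271452e-03]), 'effort': array([ 1.09825349e-03, -3.94902384e+01, -3.71363640e+01, -1.05337549e-04,
        3.93632508e-03, -1.78955014e-05]), 'tool_pos': array([ 0.20995041, -0.58800011,  0.19955766]), 'tool_rot': array([-3.09363258e+00, -5.35547384e-01,  1.40552830e-04]), 'contact_force': array([ 1.0117371 , -0.03043911,  0.50588277]), 'wrist_torque': array([0.00073985, 0.04300792, 0.03777697]), 'opening': 0.08577555315929092}
rail 0.88 [420. 269.  52.  89.] [[314, -285], [333, -333], [125, -410], [107, -363]]
rail 0.73 [121. 111.  85.  27.] [[692, 479], [740, 476], [713, 257], [664, 261]]
rail 0.72 [136. 312.  96.  31.] [[215, 416], [229, 195], [181, 190], [167, 409]]
rail 0.71 [263. 186.  84.  49.] [[500, 113], [544, 96], [462, -108], [418, -90]]
sanding_block 0.94 [316. 160.  15.  30.] [[534, -21], [607, -38], [599, -73], [526, -55]]
board 0.8 [243. 131. 135. 137.] [[402, 159], [703, 84], [626, -197], [329, -111]]
fence 0.94 [272. 130. 104.  39.] [[651, 91], [693, 80], [620, -190], [578, -178]]
fence 0.15 [335. 155.  29.  12.] [[609, -75], [619, -78], [599, -150], [589, -147]]
tray 0.9 [136. 185.  56.  83.] [[542, 440], [544, 291], [341, 280], [339, 426]]
tray 0.54 [279. 142.  32.  14.] [[644, 61], [659, 57], [639, -18], [624, -14]]
foam_left_face 0.66 [299. 101.  28.  28.] [[723, 35], [777, -18], [721, -70], [668, -17]]
foam_left_face 0.48 [284. 143.  31.  11.] [[646, 61], [662, 57], [638, -20], [622, -15]]
foam_right_face 0.42 [331. 156.  33.  14.] [[606, -71], [623, -76], [602, -154], [585, -149]]
```

View pics/top0.png

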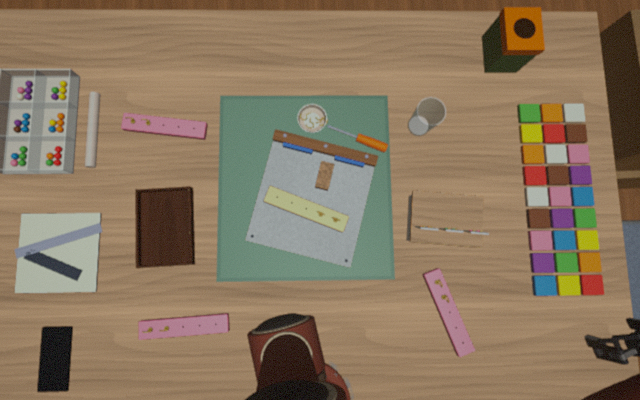

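View pics/side0.png

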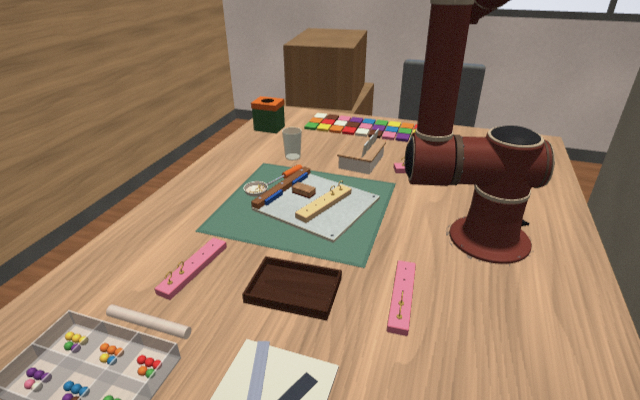

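The top view shows four rail-shaped things: pink ones at (163,126), (183,327) and (448,312), and a pale wooden one at (306,208) on the white board. The pale one fits, with brass hooks and three empty holes. The block is at (325,175), the tray at (164,226), the foam pads at (297,148) and (349,161). I'll confirm the rail in a crop.

```bash
python3 - <<'E'
from h import *
snap("top","crop1",(235,120,150,150),4)
im=ctrl.get_image("top")
# local segmentation: foam (blue), rail (pale yellow), block
hsv=cv2.cvtColor(im,cv2.COLOR_RGB2HSV)
for n,p in [("rail",(300,205)),("block",(325,172)),("board",(290,230))]: print(n,hsv[p[1],p[0]])
print("cam pos",[(-np.asarray(k["R"]).T@np.asarray(k["t"])).round(3) for k in map(ctrl.calibration,("top","side"))])
for z in (0.012,.03): print(back("top",(300,200),z))
E
```

```text
rail [ 33  62 181]
block [ 15 107 131]
board [ 94  13 159]
cam pos [array([0.365, 0.013, 1.011]), array([0.145, 1.039, 0.71 ])]
[0.50674067 0.01578339 0.012     ]
[0.50418827 0.01573845 0.03      ]
```

View pics/crop1.png

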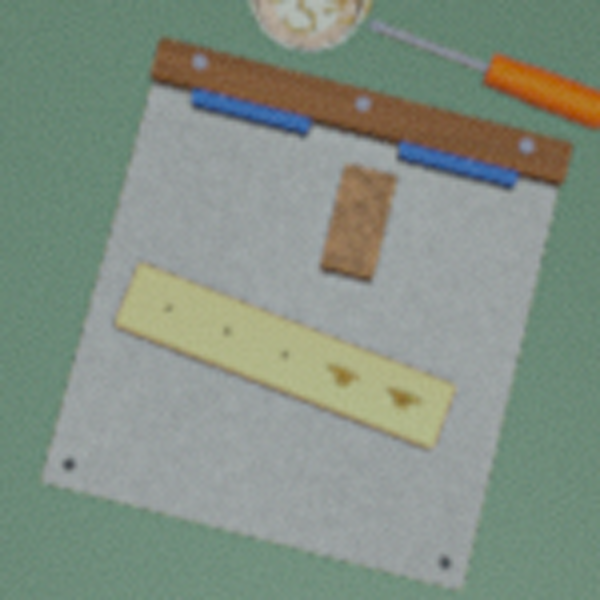

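```bash
python3 -m creep '[[0,517,-390,0,0.604],[0,517,-390,0,0.604],[0,517,-390,0,0.604],[0,517,-390,0,0.604],[0,517,-390,0,0.604],[0,517,-390,0,0.604],[0,517,-390,0,0.604],[0,517,-390,0,0.604],[0,517,-390,0,0.604],[0,517,-390,0,0.604],[0,517,-390,0,0.604],[0,517,-390,0,0.604]]' 30
```

```text
t: 1.55
tool_pos: [0.4847, -0.1704, 0.2011]
tool_rot: [3.114, -0.409, 0.002]
contact_force: [0.6, -0.1, -0.0]
opening: 0.0855
```

The crop confirms it. The pale rail's corners are at crop (138,263), (455,385), (432,450) and (115,325), with brass hooks at (343,376) and (404,399) and empty holes at its left. It sits about 7° off the fence.

```bash
cat >> h.py <<'E'
def axes():
    o=ctrl.get_obs(); return o["tool_pos"]*1000,Ro.from_rotvec(o["tool_rot"]).as_matrix()
def to(xy):
    p,R=axes(); d=np.append(np.asarray(xy)-p[:2],0); return (R.T@d).round(1)
def yaw(v): return round(np.degrees(np.arctan2(v[1],v[0])),1)
E
python3 - <<'E'
from h import *
b=lambda u,v,z: back("top",(u/4+235-.375,v/4+120-.375),z)[:2]*1000
F=[b(u,v,.034) for u,v in [(163,38),(572,143),(558,183),(150,82)]]
B=[b(u,v,.037) for u,v in [(345,166),(397,176),(372,278),(322,268)]]
Rl=[b(u,v,.034) for u,v in [(138,263),(455,385),(434,446),(115,324)]]
Bd=[b(u,v,.012) for u,v in [(45,483),(463,588)]]
for n,P in (("fence",F),("block",B),("rail",Rl)):
    print(n,np.mean(P,0).round(),"y-edge yaws",yaw(P[0]-P[1]),yaw(P[3]-P[2]),"x-edges",yaw(P[0]-P[3]),yaw(P[1]-P[2]), np.round([np.linalg.norm(P[0]-P[1]),np.linalg.norm(P[0]-P[3])]))
print("board near edge",np.round(Bd),yaw(Bd[0]-Bd[1]))
for l in ["display","tumbler"]:
  r=ctrl.boxes_of("top",l); print(l,r[0]["rect"] if r else None)
p,R=axes(); print("tool y yaw",yaw(R[:,1]),"tool x yaw",yaw(R[:,0]),"to block",to(np.mean(B,0)))
E
```

```text
fence [641. -50.] y-edge yaws 74.8 75.3 x-edges -16.0 -20.8 [276.  31.]
block [567. -48.] y-edge yaws 78.4 78.0 x-edges -13.4 -14.7 [34. 69.]
rail [482.   1.] y-edge yaws 68.1 68.3 x-edges -20.4 -20.4 [217.  42.]
board near edge [[ 403.  156.]
 [ 333. -111.]] 75.2
display [405.2, 190.0, 81.0, 56.2]
tumbler [408.3, 96.4, 38.9, 38.8]
tool y yaw -104.5 tool x yaw -14.5 to block [  48.6 -136.4    0.3]
```

```bash
python3 -m creep '[[0,30,-90,0,-0.02],[0,49,-136,0,-0.04],[0,49,-136,40,-0.04],[0,49,-136,80,-0.04],[0,49,-136,110,-0.04],[0,49,-136,110,-0.04],[0,49,-136,110,-0.04],[0,49,-136,110,-0.04],[0,49,-136,110,-0.04]]'
python3 - <<'E'
from h import *
p,R=axes(); print(p.round(1),yaw(R[:,1]))
snap("side","s1",(230,120,200,130),4)
for c in("side","top"):
  k=[proj(c,[.567,-.048,.037]),proj(c,np.append(p[:2]/1000,p[2]/1000))]; print(c,np.round(k,1))
  r=ctrl.boxes_of(c,"sanding_block"); print(r[0] if r else None)
E
```

```text
t: 2.4
tool_pos: [0.5681, -0.055, 0.0939]
tool_rot: [3.121, -0.349, 0.007]
contact_force: [-1.1, -0.2, 0.7]
opening: 0.0855
[568.1 -55.   93.9] -102.7
side [[303.8 187.1]
 [303.8 170.4]]
{'rect': [292.1, 184.0, 25.7, 10.4], 'conf': 0.62}
top [[324.5 175.2]
 [328.7 170. ]]
{'rect': [314.5, 159.5, 19.4, 30.5], 'conf': 0.88}
```

View pics/s1.png

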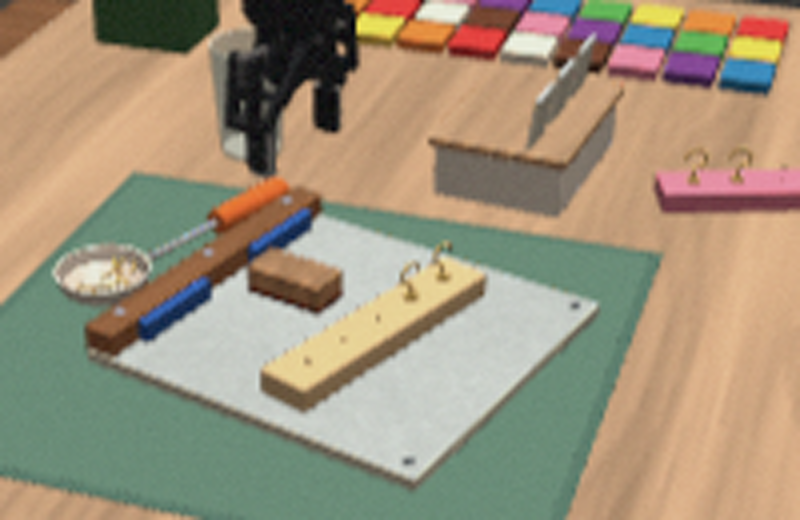

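The side crop shows the gripper above the block, which is at crop (295,278). I'll correct by about 7 mm, then descend.

```bash
python3 -m creep '[[0,-2,-6,0,0],[0,-2,-6,0,0],[0,-2,-6,20,0],[0,-2,-6,40,0],[0,-2,-6,40,0],[0,-2,-6,40,0]]'
python3 - <<'E'
from h import *
p,R=axes(); print(to([567,-48]),yaw(R[:,1]))
E
```

```text
t: 3.05
tool_pos: [0.5646, -0.0469, 0.0498]
tool_rot: [-3.122, 0.346, 0.004]
contact_force: [0.3, -0.8, 0.5]
opening: 0.0852
[ 2.6  0.6 -0. ] -102.7
```

```bash
python3 -m creep '[[0,2,0,18,0],[0,2,0,37,0],[0,2,0,37,0],[0,2,0,37,0],[150,2,0,37,0],[255,2,0,37,0],[255,2,0,37,0],[255,2,0,37,0],[255,2,0,37,0],[255,2,0,37,0],[255,2,0,37,0],[255,2,0,37,0]]' 30
```

```text
t: 4.05
tool_pos: [0.5676, -0.0477, 0.0137]
tool_rot: [-3.122, 0.347, 0.0]
contact_force: [0.5, 0.3, -0.4]
opening: -0.0001
```

```bash
python3 - <<'E'
from h import *
a=ctrl.get_image("side")[140:240,230:390]; b=ctrl.get_image("top")[110:210,260:420]
cv2.imwrite("pics/m1.png",cv2.resize(np.vstack([a,b]),None,fx=3,fy=3,interpolation=2)[:,:,::-1])
for c in("side","top"):
  for l in ("sanding_block","rail"):
    print(c,l,[(np.round(r["rect"]),round(r["conf"],2)) for r in ctrl.boxes_of(c,l)])
E
```

```text
side sanding_block [(array([290., 183.,  29.,  12.]), 0.59)]
side rail [(array([156., 238.,  68.,  62.]), 0.85), (array([294., 188.,  58.,  36.]), 0.69), (array([387., 260.,  26.,  78.]), 0.69), (array([394., 161.,  64.,  11.]), 0.61)]
top sanding_block []
top rail [(array([261., 187.,  27.,  23.]), 0.92), (array([119., 112.,  90.,  28.]), 0.79), (array([136., 314.,  93.,  26.]), 0.73), (array([422., 267.,  56.,  92.]), 0.59)]
```

View pics/m1.png

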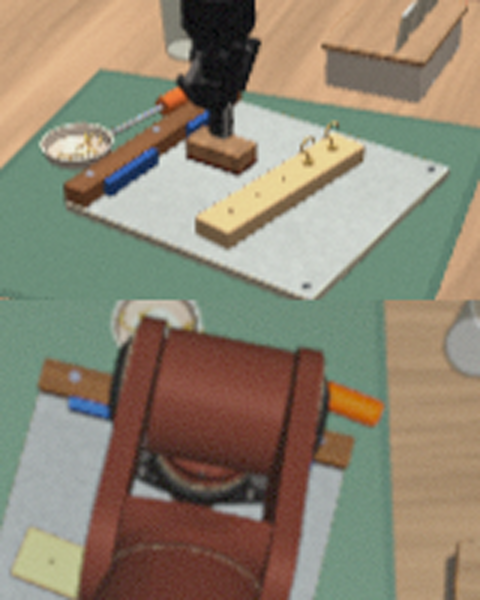

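```bash
python3 - <<'E'
from h import *
y=np.array([np.cos(np.radians(77.3)),np.sin(np.radians(77.3)),0])
P=np.array([.5681,-.055,.107])
for s in(-1,1): print("pred open tips",proj("side",P+s*.047*y).round(1))
for z in (.014,.037,.05): print(z,proj("side",[.5676,-.0477,z]).round(1),proj("side",[.5676,-.0877,z]).round(1))
r=ctrl.outline_of("side","sanding_block")
m=r[0]["mask"]; print(r[0]["conf"],m.sum()); 
snap("side","m2",(280,150,60,60),10)
E
```

```text
pred open tips [311.7 161. ]
pred open tips [295.3 172.7]
0.014 [303.7 193.3] [308.  187.4]
0.037 [303.6 187.1] [307.8 181.3]
0.05 [303.5 183.6] [307.8 177.9]
0.76 256
```

View pics/m2.png

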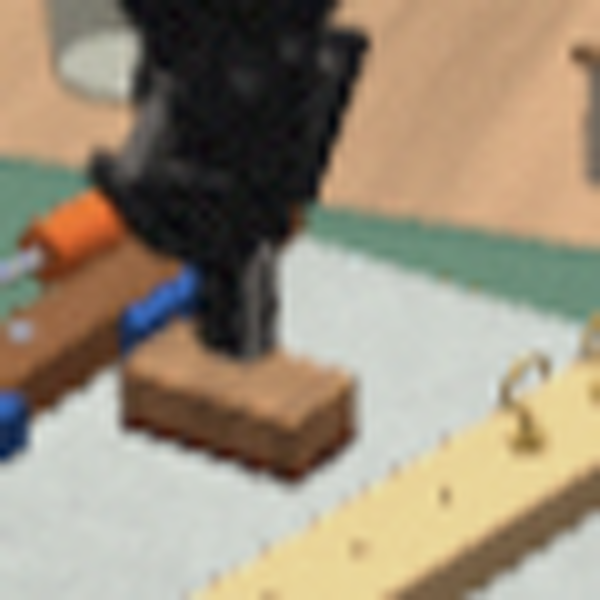

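The first grasp missed. In both side crops the fingertips appear at about (304,185), above the far part of the block's top. That is some 30 mm higher than the reported TCP height implies, and the block hasn't moved. I'll find the true height with a gentle touch on the block's top.

```bash
for i in 1 2 3 4; do :; done; python3 -m creep '[[255,0,0,2,0],[255,0,0,2,0],[255,0,0,2,0]]' | grep -E "pos|force"
python3 -m creep '[[255,0,0,2,0],[255,0,0,2,0],[255,0,0,2,0]]' | grep -E "pos|force"
python3 - <<'E'
from h import *
o=ctrl.get_obs();print(o["t"],o["tool_pos"],o["contact_force"])
E
```

```text
tool_pos: [0.5675, -0.0476, 0.0115]
contact_force: [0.6, 0.8, 0.8]
tool_pos: [0.5675, -0.0477, 0.0095]
contact_force: [1.0, 0.3, 0.4]
4.95 [ 0.56751454 -0.04765338  0.00949066] [0.97806937 0.29639987 0.36090443]
```

```bash
python3 -m creep '[[255,0,0,3,0],[255,0,0,3,0],[255,0,0,3,0]]' | grep -E "pos|force"
python3 -m creep '[[255,0,0,2,0],[255,0,0,2,0],[255,0,0,2,0]]' | grep -E "pos|force"
python3 - <<'E'
from h import *
snap("side","m3",(280,150,60,60),10)
E
```

```text
tool_pos: [0.5676, -0.0477, 0.0066]
contact_force: [0.3, -0.2, -0.6]
tool_pos: [0.5686, -0.0479, 0.0064]
contact_force: [-2.5, 0.5, 7.7]
```

View pics/m3.png

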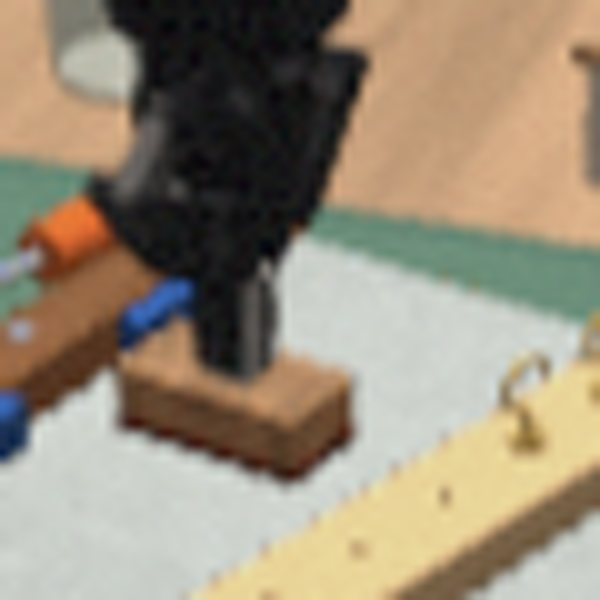

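Contact came at a reading of 6.6 mm on the 37 mm high block, so true height = reading + 30 mm. The picture agrees, with the fingertips on the top face at (304,188). I'll lift, open and descend accordingly.

```bash
python3 -m creep '[[255,0,0,-10,0],[0,0,0,-10,0],[0,0,0,-10,0],[0,0,0,-10,0],[0,0,0,-10,0],[0,0,0,-10,0],[0,0,0,-10,0],[0,0,0,-10,0],[0,0,0,-10,0]]'
python3 -m creep '[[0,0,0,10,0],[0,0,0,20,0],[0,0,0,28,0],[0,0,0,31,0],[0,0,0,31,0],[0,0,0,31,0]]'
```

```text
t: 6.25
tool_pos: [0.5676, -0.0476, 0.0145]
tool_rot: [-3.122, 0.347, 0.001]
contact_force: [0.1, -0.5, 0.5]
opening: 0.0854
t: 6.75
tool_pos: [0.5673, -0.0476, -0.0169]
tool_rot: [-3.122, 0.347, 0.002]
contact_force: [-0.5, 0.0, -0.4]
opening: 0.0853
```

```bash
python3 -m creep '[[255,0,0,0,0],[255,0,0,0,0],[255,0,0,0,0],[255,0,0,0,0],[255,0,0,0,0],[255,0,0,0,0],[255,0,0,0,0],[255,0,0,0,0]]' 30
python3 -m creep '[[255,0,0,-20,0],[255,0,0,-50,0],[255,0,0,-80,0],[255,0,0,-100,0],[255,0,0,-100,0],[255,0,0,-100,0]]'
python3 - <<'E'
from h import *
b=lambda r,z:(np.array([r[0]+r[2]/2,r[1]+r[3]/2]))
r=ctrl.boxes_of("side","sanding_block"); print(r[:1])
r=ctrl.outline_of("top","tray"); m=r[0]["mask"].astype(np.uint8); c=max(cv2.findContours(m,0,2)[0],key=cv2.contourArea); q=cv2.boxPoints(cv2.minAreaRect(c))
print([back("top",p,.028)[:2].round(3) for p in q], back("top",q.mean(0),.02)[:2])
print("to tray",to(back("top",q.mean(0),.02)[:2]*1000), axes()[0])
E
```

```text
t: 7.42
tool_pos: [0.5682, -0.0478, -0.0157]
tool_rot: [3.122, -0.347, 0.002]
contact_force: [0.2, 0.5, 3.7]
opening: 0.0356
t: 7.92
tool_pos: [0.5683, -0.0478, 0.0846]
tool_rot: [3.122, -0.347, 0.003]
contact_force: [-0.1, -0.4, -0.8]
opening: 0.0356
[]
[array([0.541, 0.44 ]), array([0.542, 0.29 ]), array([0.342, 0.282]), array([0.342, 0.427])] [0.44088909 0.3627487 ]
to tray [-212.3 -372.6    0.7] [566.274446   -47.37338818  81.73275837]
```

Gripped: the opening is 35.6 mm. Next, over to the tray.

```bash
python3 -m creep '[[255,-20,-34,0,-0.02],[255,-40,-70,0,-0.04],[255,-60,-105,0,-0.06],[255,-80,-140,0,-0.08],[255,-100,-176,0,-0.1],[255,-120,-211,0,-0.12],[255,-140,-246,0,-0.14],[255,-160,-281,0,-0.16],[255,-180,-316,0,-0.18],[255,-200,-351,0,-0.2],[255,-212,-373,0,-0.22],[255,-212,-373,0,-0.22]]'
python3 -m creep '[[255,0,0,0,0],[255,0,0,0,0],[255,0,0,0,0]]'
python3 - <<'E'
from h import *
print(to([441,363]),yaw(axes()[1][:,1]),axes()[0])
a=ctrl.get_image("side")[200:350,200:400]
cv2.imwrite("pics/t1.png",cv2.resize(a,None,fx=3,fy=3)[:,:,::-1])
E
```

```text
t: 9.02
tool_pos: [0.4396, 0.3659, 0.0812]
tool_rot: [3.141, 0.007, -0.006]
contact_force: [-0.5, -0.5, 0.5]
opening: 0.0355
t: 9.27
tool_pos: [0.4424, 0.3613, 0.0824]
tool_rot: [3.14, -0.004, -0.003]
contact_force: [-1.0, -0.4, -0.9]
opening: 0.0354
[-1.4 -1.7  0. ] -90.2 [442.43648161 361.31195423  82.44020792]
```

View pics/t1.png

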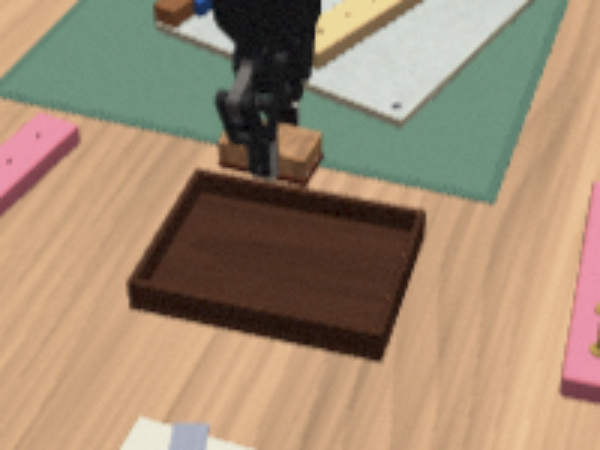

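The block hangs level in the grip at crop (270,150), above the tray centre. Lowering.

```bash
python3 -m creep '[[255,0,0,30,0],[255,0,0,60,0],[255,0,0,85,0],[255,0,0,95,0],[255,0,0,100,0],[255,0,0,103,0],[255,0,0,103,0],[255,0,0,103,0]]'

```

```text
t: 9.98
tool_pos: [0.444, 0.3633, -0.0176]
tool_rot: [-3.14, 0.002, -0.004]
contact_force: [0.2, 0.6, 0.1]
opening: 0.0358
```

```bash
python3 -m creep '[[255,0,0,2,0],[255,0,0,4,0],[255,0,0,4,0]]'
python3 -m creep '[[100,0,0,0,0],[100,0,0,0,0],[100,0,0,0,0],[100,0,0,0,0]]'
python3 -m creep '[[100,0,0,-10,0],[100,0,0,-40,0],[100,0,0,-80,0],[100,0,0,-110,0],[100,0,0,-110,0],[100,0,0,-110,0]]'
python3 - <<'E'
from h import *
for c,z in(("top",.031),("side",.02)):
  for r in ctrl.boxes_of(c,"sanding_block"): x=r["rect"]; print(c,r["conf"],x,back(c,(x[0]+x[2]/2,x[1]+x[3]/2),z))
E
```

```text
t: 10.23
tool_pos: [0.4438, 0.3636, -0.0217]
tool_rot: [-3.14, 0.002, -0.004]
contact_force: [0.1, -0.2, 4.5]
opening: 0.0354
t: 10.57
tool_pos: [0.4425, 0.3627, -0.0235]
tool_rot: [3.141, -0.002, -0.0]
contact_force: [0.1, 0.2, 0.5]
opening: 0.0521
t: 11.07
tool_pos: [0.4446, 0.364, 0.0906]
tool_rot: [-3.138, 0.002, -0.009]
contact_force: [-0.2, 0.3, -0.7]
opening: 0.0522
side 0.68 [273.5, 240.6, 37.4, 17.6] [0.492102   0.24032564 0.02      ]
side 0.18 [251.4, 167.3, 51.6, 40.0] [ 0.66037088 -0.04672099  0.02      ]
```

```bash
python3 - <<'E'
from h import *
a=ctrl.get_image("side")[200:350,200:400]
cv2.imwrite("pics/t2.png",cv2.resize(a,None,fx=3,fy=3)[:,:,::-1])
print(ctrl.get_obs()["opening"])
E
```

```text
0.05196144448777269
```

View pics/t2.png

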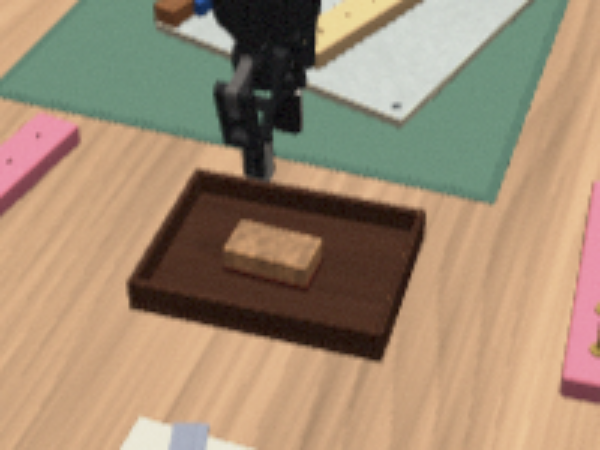

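The picture shows the block lying flat in the tray at crop (272,252). Now I'll move behind the rail's near side with the tool square to the fence (tool y at −105°).

```bash
python3 -m creep '[[100,-1,35,0,0.02],[100,-2,70,0,0.05],[100,-4,105,0,0.07],[100,-5,140,0,0.1],[100,-6,175,0,0.12],[100,-7,210,0,0.15],[100,-8,245,0,0.17],[100,-10,280,0,0.2],[100,-11,315,0,0.22],[100,-12,345,0,0.24],[100,-13,358,0,0.258],[100,-13,358,0,0.258]]'
python3 -m creep '[[100,0,0,0,0],[100,0,0,0,0],[100,0,0,0,0]]'
python3 - <<'E'
from h import *
im=ctrl.get_image("top")
print(to([430.8,5.7]),yaw(axes()[1][:,1]),axes()[0])
cv2.imwrite("pics/r1.png",cv2.resize(im[120:270,235:385],None,fx=4,fy=4,interpolation=2)[:,:,::-1])
hsv=cv2.cvtColor(im,cv2.COLOR_RGB2HSV)
m=cv2.inRange(hsv,(100,120,60),(125,255,255)); m[:120]=0;m[200:]=0;m[:,:250]=0;m[:,400:]=0
n,l,s,c=cv2.connectedComponentsWithStats(m)
for i in range(1,n):
  if s[i,4]>20: print("blue",s[i],c[i],back("top",c[i],.026)[:2])
E
```

```text
t: 12.22
tool_pos: [0.4278, 0.0026, 0.085]
tool_rot: [3.114, -0.413, -0.005]
contact_force: [-0.1, 0.7, -0.1]
opening: 0.0521
t: 12.47
tool_pos: [0.4288, 0.0058, 0.0861]
tool_rot: [-3.115, 0.403, 0.002]
contact_force: [-0.1, 0.4, 0.1]
opening: 0.0519
[ 1.8 -0.4 -0. ] -104.7 [428.98623801   5.80429644  86.26306714]
blue [283 143  30  10 110] [297.19090909 147.55454545] [0.64382349 0.02169763]
blue [335 156  29  11 108] [348.84259259 160.84259259] [ 0.60702981 -0.11323903]
```

View pics/r1.png

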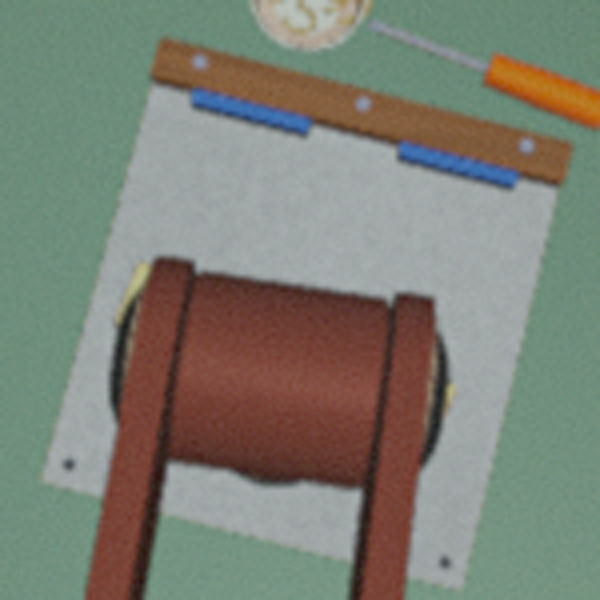

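The pads are clear at (297,148) and (349,161), and the line between them gives a fence yaw of 74.8°. The rail's ends peek out unmoved at crop (133,290) and (450,395). Lowering behind the rail.

```bash
python3 -m creep '[[100,0,0,30,0],[100,0,0,60,0],[100,0,0,80,0],[100,0,0,90,0],[100,0,0,90,0],[100,0,0,90,0]]'
python3 -m creep '[[100,0,0,5,0],[100,0,0,10,0],[100,0,0,14,0],[100,0,0,14,0],[100,0,0,14,0]]'
python3 - <<'E'
from h import *
a=[];[ (ctrl.get_image("side"),a.append(np.r_[ctrl.get_obs()["contact_force"],ctrl.get_obs()["wrist_torque"]])) for i in range(4)]
print(np.mean(a,0).round(2)); print(axes()[0],yaw(axes()[1][:,1]))
M=np.array([368,22.5]);print("board",(axes()[0][:2]-M)@np.array([.966,-.259]),(axes()[0][:2]-M)@np.array([.259,.966]))
snap("side","r2",(230,120,160,120),5)
E
```

```text
t: 13.02
tool_pos: [0.4293, 0.0052, -0.0031]
tool_rot: [-3.115, 0.404, 0.001]
contact_force: [0.7, -0.0, 1.0]
opening: 0.052
t: 13.43
tool_pos: [0.4292, 0.0047, -0.0173]
tool_rot: [-3.115, 0.406, 0.0]
contact_force: [1.1, 1.3, 0.3]
opening: 0.0518
[-0.14 -0.23 -0.2   0.03  0.02 -0.01]
[429.48227905   4.69383639 -17.02424   ] -104.9
board 64.00367793205649 -1.276843772729318
```

View pics/r2.png

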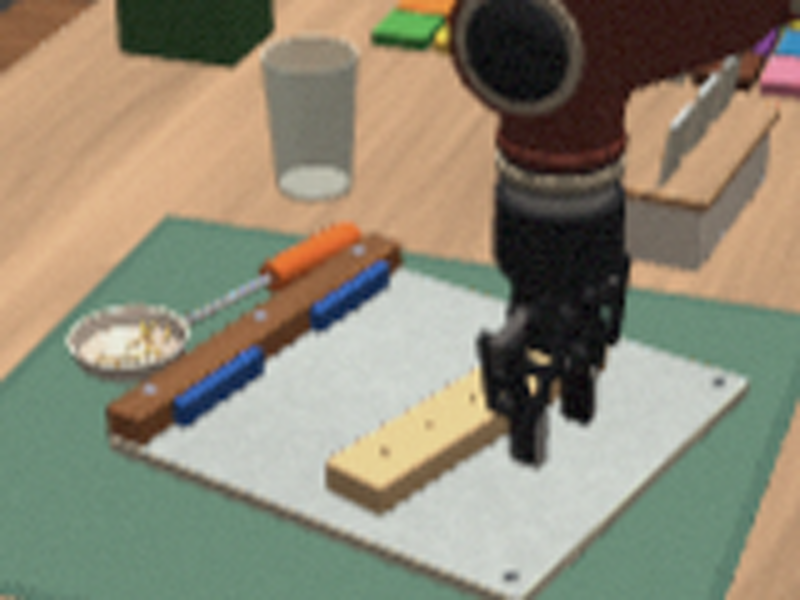

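The side crop shows both fingers just behind the rail's near side at crop (530,440) and (580,400), clear of hooks and board. Sliding begins.

```bash
python3 -m creep '[[100,4,-1,0,0],[100,10,-1,0,0],[100,18,-1,0,0],[100,26,-1,0,0],[100,34,-1,0,0],[100,42,-1,0,0],[100,50,-1,0,0],[100,58,-1,0,0],[100,65,-1,0,0],[100,71,-1,0,0],[100,76,-1,0,0],[100,80,-1,0,0]]'
python3 -m creep '[[100,4,0,0,0],[100,8,0,0,0],[100,12,0,0,0],[100,16,0,0,0],[100,20,0,0,0],[100,24,0,0,0],[100,28,0,0,0],[100,32,0,0,0],[100,35,0,0,0],[100,38,0,0,0],[100,40,0,0,0],[100,40,0,0,0]]'
cat >> h.py <<'E'
def status(n=6):
    a=[]
    for i in range(n):
        ctrl.get_image("top"); o=ctrl.get_obs(); a.append(np.r_[o["contact_force"],o["wrist_torque"]])
    a=np.mean(a,0); p,R=axes(); M=np.array([368,22.5]); ex=np.array([.966,-.259]);ey=np.array([.259,.966])
    print("t",o["t"],"Fx_b",(a[:2]@ex).round(2),"Fy_b",(a[:2]@ey).round(2),"Fz",a[2].round(2),"T",a[3:].round(3),"pos_b",((p[:2]-M)@ex).round(1),((p[:2]-M)@ey).round(1),"z",p[2].round(1),"yaw",yaw(R[:,1]))
def pads():
    im=ctrl.get_image("top");hsv=cv2.cvtColor(im,cv2.COLOR_RGB2HSV)
    for n,m in(("blue",cv2.inRange(hsv,(100,120,60),(125,255,255))),("rail",cv2.inRange(hsv,(24,35,130),(42,150,255)))):
        k=np.zeros_like(m);k[120:270,240:385]=1;m=m*k
        N,l,s,c=cv2.connectedComponentsWithStats(m)
        for i in range(1,N):
            if s[i,4]>20: print(n,s[i],c[i].round(1))
E
python3 - <<'E'
from h import *
status();pads()
E
```

```text
t: 14.68
tool_pos: [0.5074, -0.0149, -0.0173]
tool_rot: [-3.115, 0.406, 0.0]
contact_force: [-0.6, 0.1, -0.1]
opening: 0.052
t: 15.68
tool_pos: [0.546, -0.0252, -0.0172]
tool_rot: [3.115, -0.406, 0.001]
contact_force: [0.0, -0.1, 0.7]
opening: 0.0514
t 15.9833 Fx_b -0.04 Fy_b -0.36 Fz 0.12 T [-0.013 -0.006  0.005] pos_b 183.7 0.0 z -17.3 yaw -104.9
blue [355 161   9   6  33] [358.9 163.4]
rail [272 153  14  19 187] [278.9 162.1]
rail [349 172   9  17  93] [352.4 180.4]
```

```bash
python3 -m creep '[[100,3,0,0,0],[100,6,0,0,0],[100,9,0,0,0],[100,12,0,0,0],[100,14,0,0,0],[100,16,0,0,0],[100,16,0,0,0]]' | grep force
python3 - <<'E'
from h import *
status()
E
python3 -m creep '[[100,1,0,0,0],[100,2,0,0,0],[100,3,0,0,0],[100,4,0,0,0],[100,4,0,0,0]]' | grep force
python3 - <<'E'
from h import *
status();pads()
E
```

```text
contact_force: [-0.1, -0.6, 0.0]
t 16.9167 Fx_b -0.01 Fy_b -0.34 Fz 0.22 T [-0.     0.014  0.023] pos_b 199.8 0.1 z -17.2 yaw -104.9
contact_force: [-0.2, 0.1, 0.7]
t 17.6333 Fx_b 0.03 Fy_b -0.42 Fz -0.08 T [0.027 0.018 0.009] pos_b 203.8 0.1 z -17.3 yaw -104.9
blue [355 161   9   5  30] [358.9 163.3]
rail [274 146  15  19 196] [281.  155.1]
rail [351 165   8  17  91] [354.2 172.7]
```

```bash
python3 -m creep '[[100,1,0,0,0],[100,2,0,0,0],[100,3,0,0,0],[100,4,0,0,0],[100,4,0,0,0]]' | grep force
python3 - <<'E'
from h import *
status()
E
python3 -m creep '[[100,1,0,0,0],[100,2,0,0,0],[100,2,0,0,0]]' | grep force
python3 - <<'E'
from h import *
status()
E
```

```text
contact_force: [-2.4, 1.2, 2.4]
t 18.4 Fx_b -3.28 Fy_b 0.22 Fz 2.37 T [ 0.119  0.483 -0.074] pos_b 207.4 0.2 z -17.4 yaw -104.8
contact_force: [-6.3, 2.2, 5.8]
t 18.95 Fx_b -6.31 Fy_b 0.28 Fz 4.86 T [ 0.191  0.965 -0.167] pos_b 208.8 0.2 z -17.4 yaw -104.9
```

Two things to mend before full force. The upward force on the tool (0.75 of the push) suggests I'm pushing above the foam's centre height and tipping the rail. The z moment also shows the right side leading by about 0.8°. I'll ease off, lower, turn slightly and push again.

```bash
python3 -m creep '[[100,-4,0,0,0.005],[100,-8,0,0,0.01],[100,-8,0,0,0.01],[100,-8,0,0,0.01]]' | grep force
python3 -m creep '[[100,0,0,2,0],[100,0,0,4,0],[100,0,0,4,0],[100,0,0,4,0]]' | grep -E "pos|force"
python3 - <<'E'
from h import *
status()
E
python3 -m creep '[[100,0,0,1,0],[100,0,0,2,0],[100,0,0,2,0],[100,0,0,2,0]]' | grep -E "pos|force"
python3 - <<'E'
from h import *
status();pads()
E
```

```text
contact_force: [-0.3, -0.4, -0.0]
tool_pos: [0.5628, -0.0297, -0.0216]
contact_force: [0.6, -0.5, 0.1]
t 19.9167 Fx_b 0.4 Fy_b -0.09 Fz -0.11 T [ 0.02  -0.004 -0.006] pos_b 201.9 0.1 z -21.2 yaw -105.4
tool_pos: [0.5636, -0.0298, -0.022]
contact_force: [-2.2, 0.7, 6.0]
t 20.55 Fx_b -2.74 Fy_b 0.01 Fz 6.62 T [0.073 0.437 0.   ] pos_b 202.4 0.2 z -22.0 yaw -105.4
blue [355 161   9   6  26] [359.4 163.2]
rail [274 145  14  18 189] [281. 154.]
rail [351 165   9  16  95] [354.3 172.2]
```

```bash
python3 -m creep '[[100,0,0,-2,0],[100,0,0,-2,0],[100,2,0,-2,0],[100,4,0,-2,0],[100,5,0,-2,0],[100,6,0,-2,0],[100,6,0,-2,0],[100,6,0,-2,0]]' | grep force
python3 - <<'E'
from h import *
status()
E
python3 -m creep '[[100,1,0,0,0],[100,1,0,0,0],[100,1,0,0,0]]' | grep force
python3 - <<'E'
from h import *
status()
E
```

```text
contact_force: [-2.7, 0.9, 0.8]
t 21.5667 Fx_b -2.83 Fy_b 0.31 Fz 0.72 T [0.136 0.353 0.054] pos_b 207.3 0.1 z -21.6 yaw -105.4
contact_force: [-4.8, 1.4, 1.9]
t 22.1167 Fx_b -5.21 Fy_b 0.73 Fz 1.35 T [0.284 0.726 0.145] pos_b 208.2 0.1 z -21.6 yaw -105.4
```

Both pads are loading and the vertical force is much smaller. The moment has flipped sign, so square lies halfway between.

```bash
python3 -m creep '[[100,0,0,-0.5,-0.005],[100,0,0,-0.5,-0.005],[100,1,0,-0.5,-0.005],[100,1,0,-0.5,-0.005]]' | grep force
python3 - <<'E'
from h import *
status()
E
python3 -m creep '[[100,1,0,0,0],[100,1,0,0,0],[100,1,0,0,0]]' | grep force
python3 - <<'E'
from h import *
status()
E
```

```text
contact_force: [-6.3, 1.2, -1.7]
t 22.75 Fx_b -5.62 Fy_b 0.19 Fz -0.85 T [ 0.221  0.83  -0.051] pos_b 208.8 -0.0 z -21.5 yaw -105.2
contact_force: [-6.7, 1.9, -0.4]
t 23.3 Fx_b -6.53 Fy_b -0.46 Fz 0.15 T [ 0.255  0.977 -0.042] pos_b 209.5 -0.0 z -21.5 yaw -105.2
```

```bash
python3 -m creep '[[100,1,0,0,0.001],[100,2,0,0,0.001],[100,2,0,0,0.001],[100,2,0,0,0.001]]' | grep force
python3 - <<'E'
from h import *
status(10)
E
```

```text
contact_force: [-9.9, 1.9, 3.4]
t 24.1333 Fx_b -10.12 Fy_b -0.26 Fz 2.89 T [ 0.363  1.457 -0.01 ] pos_b 210.5 -0.0 z -21.5 yaw -105.2
```

```bash
python3 -m creep '[[100,1,0,0,0],[100,1.1,0,0,0],[100,1.1,0,0,0],[100,1.1,0,0,0]]' | grep force
python3 - <<'E'
from h import *
status(10);pads()
a=ctrl.get_image("side")[135:215,240:370]; b=ctrl.get_image("top")[125:205,260:390]
cv2.imwrite("pics/f1.png",cv2.resize(np.vstack([a,b]),None,fx=3.7,fy=3.7,interpolation=2)[:,:,::-1])
E
```

```text
contact_force: [-11.5, 3.0, 5.5]
t 24.9667 Fx_b -12.37 Fy_b -0.61 Fz 5.22 T [0.45  1.82  0.007] pos_b 211.0 -0.0 z -21.5 yaw -105.2
rail [275 143  15  19 205] [282.1 152.3]
rail [352 163   7  17  91] [354.8 170.4]
```

View pics/f1.png

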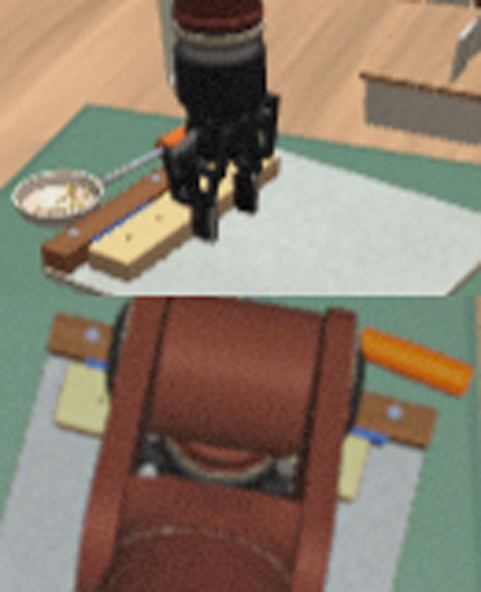

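The last picture shows the rail parallel to the fence against both pads, with equal thin blue strips at (97,363) and (370,437) and the dish and screwdriver untouched. I'll relieve the vertical load slightly so that the measured push equals the push on the pads.

```bash
python3 -m creep '[[100,0,0,-0.5,0],[100,0,0,-1,0],[100,0,0,-1,0],[100,0,0,-1,0]]' | grep force
python3 - <<'E'
from h import *
status(10)
E
```

```text
contact_force: [-10.6, 3.5, 0.7]
t 25.95 Fx_b -10.2 Fy_b -0.03 Fz 0.65 T [0.424 1.547 0.004] pos_b 210.5 -0.0 z -21.5 yaw -105.2
```

```bash
python3 -m creep '[[100,0.7,0,-0.4,0],[100,1.3,0,-0.7,0],[100,1.3,0,-0.7,0],[100,1.3,0,-0.7,0]]' | grep force
python3 - <<'E'
from h import *
status(12)
E
```

```text
contact_force: [-10.8, 2.8, -0.7]
t 26.8833 Fx_b -11.01 Fy_b -0.04 Fz -0.84 T [ 0.472  1.663 -0.014] pos_b 211.0 -0.0 z -21.4 yaw -105.2
```

```bash
python3 -m creep '[[100,0.7,0,0,0],[100,0.7,0,0,0],[100,0.7,0,0,0]]' | grep force
python3 - <<'E'
from h import *
status(14)
im=ctrl.get_image("top")
# free (unoccluded) rail far edge vs. pads: rail's two visible far-edge corners
pads()
E
```

```text
contact_force: [-12.0, 3.0, -0.3]
t 27.8333 Fx_b -12.09 Fy_b -0.09 Fz 0.02 T [0.5   1.785 0.006] pos_b 211.4 -0.0 z -21.4 yaw -105.2
rail [275 143  15  19 207] [282.2 152. ]
rail [352 162   8  18  93] [354.9 169.9]
```

```bash
python3 - <<'E'
from h import *
status(6); print(ctrl.finish_job())
E
```

```text
t 28.2333 Fx_b -12.15 Fy_b 0.11 Fz 0.05 T [0.5   1.79  0.002] pos_b 211.4 -0.1 z -21.4 yaw -105.2
the job is handed in; nothing more can be done
None
```

The sanding block is lying flat in the wooden tray, and the rail is square against both foam pads with the arm still pushing at about 12 N. I handed the job in at 28 s of the 67 s allowed.

- **Last force check:** the push was 12.15 N, with vertical force and twisting moment both close to zero. That points to about 6 N on each pad, so both should be near half thickness. I did not measure the squeeze directly. Going by fingertip travel it is about 4.5 to 5 mm.
- **Last picture:** it was taken just before the final small adjustments. It shows the rail parallel to the fence with a thin blue strip of pad visible at each end, and the dish and screwdriver undisturbed. I did not re-check every other item separately.
- **Missed first grasp:** the gripper closed above the block because the reported tool height reads about 30 mm too low. I found this from the pictures, then measured it by touching the block's top lightly. The second grasp held.
- **First push on the pads:** at about 6 N it was slightly off square and lifted on the tool. I backed off about 8 mm, lowered and turned the tool, and pushed again. While lowering, the fingertips touched the board with about 6 N.

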